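# Close up the star projector: click the battery lid, key the lens collar home and hold it

## Task

Get the craft room's little star projector ready: first press its open battery lid down until it clicks fully shut. Then turn the knurled lens collar on the barrel beside it until the hidden keyways inside the collar drop over the barrel's pins, push the collar fully home against its spring and finish while still holding it there, level, with the gripper, so that a colleague can lock it. Leave the log slice, the little house and the tealight where they are.

Things in the scene. Friction and masses are not known exactly. Their poses are not given: they have to be found in the camera images.
- projector: White plastic projector housing, fixed to the table, 130 (x) by 250 (y) by 60 mm high. Origin: centre of its underside, at table height; z up. Its half towards own -y is a flat deck 60 mm high that carries the lens barrel and collar; its half towards +y is an open battery bay (walls 52 mm high) under the hinged lid.
- lid (a joint): Hinge of the battery lid, rad: 0 fully shut (lid top flush with the deck, 60 mm above the table), positive open; starts at 0.4 to 0.8. Stiff (0.08 N m): the lid stays where it is left. From about 0.1 rad a sprung catch resists (5 to 10 N at the press point); past about 0.04 the lid snaps to 0 and stays shut. Pushing it on to the stop with 20 N does no harm.
- lid_press (a point): Press point on the top of the lid, 27 mm in from its free edge (towards the projector's -x); moves with the lid. The lid is a grey plate 127 (x) by 118 (y) by 8 mm; the hinge axis, along the projector's y, lies 100 mm from this point towards its +x, 56 mm above the table. With the lid shut the point is at x = -38, y = +63.5, z = 60 mm in the projector's frame.
- seat (a point): Point on the lens barrel's axis at the height of its flange, fixed on the projector (x = 0, y = -60, z = 68 mm in its frame), axes as the projector's. The collar is fully home when its origin is here.
- collar: Loose knurled aluminium lens collar, lens in its top, upright on the fixed barrel with 1.5 mm of play all round; about 0.14 kg. 41 mm high (lens dome 5 mm more). Grip: a solid round band, 56 mm diameter (57 over the knurls), 25 to 41 mm above the origin; below it a skirt 54 mm across. Origin: centre of its underside, z up. Starts resting on three hidden pins, origin 9 mm above seat.
- pins (a point): Point on the barrel's axis, 13 mm above seat, at the height of its three hidden pins, 120 degrees apart, under the collar's skirt. Their direction cannot be seen, nor told from the collar's yaw. The collar has three matching keyways: turned up to a third of a turn either way they meet the pins, within about 0.1 rad (6 degrees) to each side, and the collar can drop.
- spring_ring (a point): Centre of the top of the steel spring ring (55 mm diameter) under the collar, 6 mm above seat when free. The keyed collar drops 3 mm onto it (collar origin then 6 mm above seat); the last 6 mm to home must be pushed, 2 N rising to about 10 N, then a firm stop. Let go, the collar springs back up to about 6 mm.
- slice: Bystander: log slice, 72 mm diameter, 15 mm high, lying flat. Origin: centre of underside.
- house: Bystander: small white wooden house ornament, 22 by 50 mm, 69 mm high. Origin: centre of underside.
- tealight: Bystander: tealight, 38 mm diameter, 15 mm high (wick to 23 mm). Origin: centre of underside.

How it is judged:
On the way, in this order (a step that is already met when the one before it is completed fails the run):
1. the battery lid is pressed shut past its catch (value of joint lid below 0.02 rad), for 0.2 s.
2. the collar has dropped over the pins (z of collar in the frame of seat below 0.0072 m and horizontal distance between collar and seat below 0.004 m and angle between collar's own z axis and vertical below 0.07 rad), for 0.1 s.
At the end, for the whole second after the job is handed in: The lid is shut (joint under 0.02 rad); the collar sits over the pins, its origin within 2.5 mm above the seat and 4 mm of the axis, tilted less than 0.07 rad, and the fingers are still holding or pressing it (contact over 2 N) (value of joint lid below 0.02 rad and z of collar in the frame of seat below 0.0025 m and horizontal distance between collar and seat below 0.004 m and angle between collar's own z axis and vertical below 0.07 rad and contact force between the fingers and collar above 2 N); the arm keeps its last pose, push and grip.
It fails at once if a bystander (log slice, house, tealight) is moved more than 25 mm or tipped over (distance of any of slice, house, tealight from where it was at the start of the episode above 0.025 m or angle between any of slice, house, tealight's own z axis and vertical above 0.5 rad).
It also fails if it takes over 61 s, if anything falls off the work surface, if the arm or the gripper's body presses on something with over 40 N, if the wrist force passes 120 N, or if a joint passes its speed limit or range.

## Robot

A 7-joint arm with a two-finger parallel gripper is mounted at the origin on the work surface. World frame = base frame: x ahead of the robot, y to its left, z up, the work surface at z = 0. Lengths are in m, angles in rad, forces in N, time in s.
With the tool pointing down it reaches from about 0.425 to 0.875 m from the base axis. Payload 4.7 kg.
Tool frame: the origin (TCP) lies midway between the tips of the shut fingers; the grasp point (between the pads) lies 19 mm behind it; z points along the fingers, y is the line along which they close (so a half turn about z gives the same grasp; the last joint's range is limited). The gripper opens to 87 mm and grips with 3 to 60 N. Pads are 19 mm wide; open, the fingers measure 117 mm over their backs; the gripper's body (75 mm by 190 mm) begins 51 mm behind the grasp point.
Start: joints at [1.363, 0.321, -0.07, 1.45, 0.023, 1.371, -0.057], TCP at [0.143, -0.634, 0.223] pointing down, gripper open.
Joint ranges: [-2.86, 2.86], [-0.3, 2.09], [-1.38, 1.24], [0.06, 2.45], [-1.56, 4.7], [0.09, 2.05], [-2.69, 2.69]. Speed limits (rad/s): [2.57, 2.57, 3.14, 3.14, 3.14, 3.14, 3.14].

## Interface

Orientations are given as a rotation vector (axis times angle).
In Python, from bench import ctrl, cams, telemetry gives the robot as it stands (ctrl), with the cameras (cams) and the readings (telemetry).
- The arm moves only by the shell command python3 inch.py 'ROWS' [FORCE]. ROWS is rows parted by semicolons, their numbers by spaces, 1 to 20 of them, each of 5 numbers: dx, dy, dz in m, then a turn about the tool's z in rad, then the opening from 0.0 (shut) to 1.0 (fully open); each row is the pose to reach, as a shift and turn from the pose commanded when the command began, along the tool's axes at that moment; what a row does not reach only later rows make up. A row lasts 1/10 s, in which the tool goes at most 0.05 m and 0.15 rad, less where a joint would pass 70% of its speed; a pose out of reach is approached as far as the arm can. The fingers move at their own pace and stop on an object; FORCE is the grip in N (left out, the last holds). Time passes only in rows, so rows that do not move let the fingers close. It prints the time, the measured TCP pose, the force, the opening and the grip force at its end.
- telemetry.get_state(): the state, without advancing time (a new reading comes with each control period).
- cams.get_image(name): name is "scene" or "top"; returns the picture (400x640x3 uint8, red, green, blue); there is no depth.
- cams.camera_model(name): a dict with "vertical_fov" (degrees; the focal length in pixels is half the picture's height over the tangent of half this angle, whatever the lens; pixels are square), "cx", "cy" (the principal point, pixels), "rvec" (rotation vector, rad) and "tvec" (3), from world to camera coordinates, as OpenCV has them. Camera axes: x right, y down, z forward; pixel columns grow to the right and rows downward; lengths in m; the calibration is good to about 2 mm. A picture is of the moment at which its call begins. camera_model takes no time and is no camera call.
- ctrl.close_job(): hands the job in; it is judged then, once.
The state is a dict: "time": time; "joint_positions": joint angles; "qd": joint speeds; "joint_torque": joint torques, N m; "position": TCP position; "tool_rot": TCP orientation; "ft_force": force on the tool from outside, world axes, zero at the start; "torque": the same for the moment, N m; "grip_width": opening from 0.0 (shut) to 1.0 (fully open); "grip_force": force on a finger pad.
Only numpy, scipy, OpenCV 4.12 (cv2) and the standard library are available. Lean on these libraries where they do the work, as an engineer would, in place of code of your own. Each camera call takes 0.05 s, during which the arm holds its last target. There are 200 camera calls.

## Working session

There is one attempt and no reset: what is moved stays moved. The work goes in short steps, Python scripts to look and compute and a shell command to move; the robot and the scene stay as the last step left them, time stands still between calls to the robot, and variables do not carry over. Pictures are saved under pics/ and viewed, at most 10 in all, crops included, and the job is handed in when it is done.

```bash
ls; mkdir -p pics
python3 - <<'E'
from bench import ctrl, cams, telemetry
import cv2
for n in("scene","top"):
    im=cams.get_image(n); cv2.imwrite(f"pics/{n}0.png",im[:,:,::-1]); print(n,cams.camera_model(n))
s=telemetry.get_state(); print(s)
E
```

```text
bench.py
inch.py
pics
scene {'vertical_fov': 50.17557756154201, 'cx': 322.18571154801026, 'cy': 197.93913750139794, 'rvec': array([ 1.315376  ,  2.3454033 , -0.80943833]), 'tvec': array([ 0.26351942, -0.34421022,  1.04205825])}
top {'vertical_fov': 55.02002027544045, 'cx': 316.1668021975003, 'cy': 203.16415317554578, 'rvec': array([ 2.15422472, -2.12208338,  0.12268924]), 'tvec': array([0.04788398, 0.58953359, 0.76816832])}
{'time': 0.1, 'joint_positions': array([ 1.36310223,  0.32177769, -0.07011112,  1.45153804,  0.02257937,
        1.37081928, -0.05690468]), 'qd': array([-0.00040443, -0.00107801,  0.00023938, -0.00338739,  0.00017085,
        0.00230068,  0.00127711]), 'joint_torque': array([ 4.40413978e-04, -4.92568588e+01, -4.05253004e-01, -3.13397491e+01,
       -6.41463278e-02,  3.94744158e-02,  1.10267974e-04]), 'position': array([ 0.14285329, -0.63359745,  0.22155989]), 'tool_rot': array([-3.12056149e+00, -3.47555856e-01,  4.05819496e-04]), 'ft_force': array([-0.40185196,  0.00237972, -0.49941389]), 'torque': array([0.03977504, 0.00693868, 0.03419998]), 'grip_force': 0.0, 'grip_width': 0.9998798980063669}
```

View pics/scene0.png

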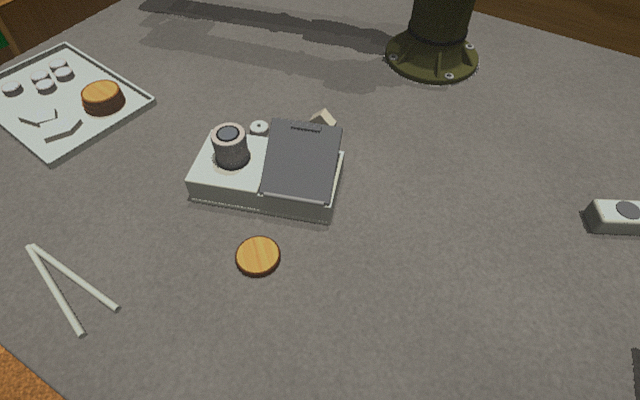

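View pics/top0.png

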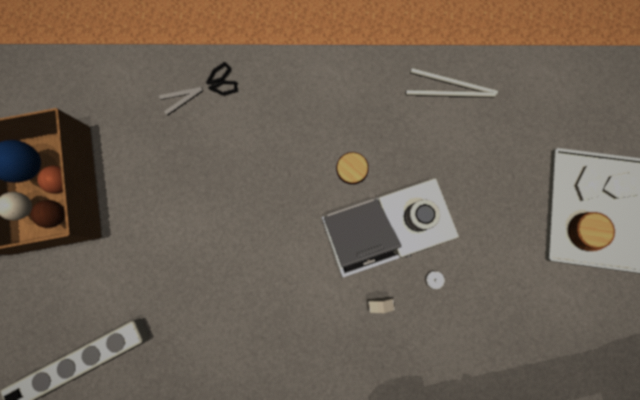

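The scene view shows the collar at about (230,145), the lid at (303,160), the slice at (258,256), the tealight at (259,127) and the house at (322,117). In the top view the collar is at (424,214), the housing at (390,227), the house at (380,305), the tealight at (435,280) and the slice at (352,168). Next I'll enlarge both views and get the mask contours.

```bash
cat > h.py <<'E'
import numpy as np,cv2
from bench import ctrl, cams, telemetry
def cam(n):
    m=cams.camera_model(n); f=200/np.tan(np.radians(m["vertical_fov"])/2)
    K=np.array([[f,0,m["cx"]],[0,f,m["cy"]],[0,0,1.]]); R=cv2.Rodrigues(m["rvec"])[0]; return K,R,m["tvec"]
def ray(n,p):
    K,R,t=cam(n); d=R.T@np.linalg.inv(K)@np.array([p[0],p[1],1.]); return -R.T@t,d/np.linalg.norm(d)
def plane(n,p,z):
    o,d=ray(n,p); return o+d*(z-o[2])/d[2]
def tri(a,b):
    o1,d1=ray("scene",a); o2,d2=ray("top",b)
    A=np.stack([d1,-d2],1); s=np.linalg.lstsq(A,o2-o1,rcond=None)[0]
    p,q=o1+s[0]*d1,o2+s[1]*d2; return (p+q)/2,np.linalg.norm(p-q)
E
python3 - <<'E'
from h import *
s=cv2.imread("pics/scene0.png"); t=cv2.imread("pics/top0.png")
a=cv2.resize(s[95:225,180:350],None,fx=4.4,fy=4.4,interpolation=cv2.INTER_CUBIC)
b=cv2.resize(t[170:320,310:470],None,fx=4,fy=4,interpolation=cv2.INTER_CUBIC)
cv2.imwrite("pics/sz.png",a); cv2.imwrite("pics/tz.png",b)
for n,im in(("scene",s),("top",t)):
    K,R,tv=cam(n); print(n,"cam at",-R.T@tv)
for c in [(352,168),(435,280),(380,305)]: print(plane("top",c,.015))
print(plane("top",(424,214),.11))
E
```

```text
scene cam at [0.92438817 0.24455477 0.59958987]
top cam at [0.47689583 0.03636303 0.84331097]
[ 0.6716838  -0.02019779  0.015     ]
[ 0.43256663 -0.19541628  0.015     ]
[ 0.37908845 -0.07977402  0.015     ]
[ 0.56108303 -0.15119176  0.11      ]
```

View pics/sz.png

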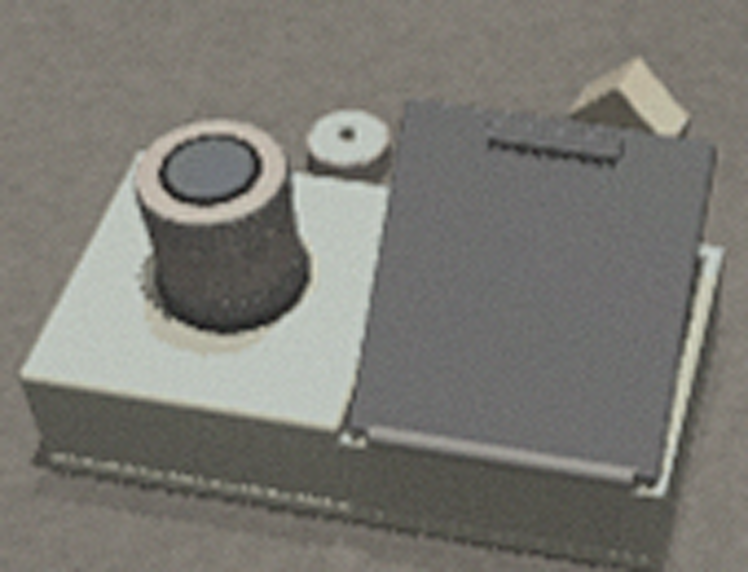

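View pics/tz.png

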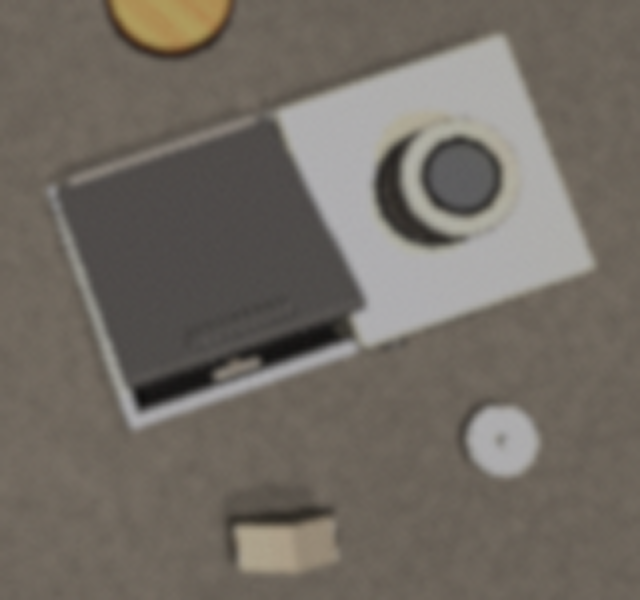

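The scene crop shows the ring at the top of the collar centred at about (213,172) in crop pixels, with deck corners at (22,377) and (345,432) and the bay wall corner at (720,248). In the top crop the ring is centred at about (462,179), with deck corners (505,35), (595,267) and (365,347), and bay corners (50,190) and (133,428).

```bash
cat > m.py <<'E'
from h import *
S=lambda x,y:((x+.5)/4.4-.5+180,(y+.5)/4.4-.5+95)
T=lambda x,y:((x+.5)/4-.5+310,(y+.5)/4-.5+170)
# dark lens ellipse by mask in both zoomed crops, near the seen centre
def lens(f,c,conv,r):
    g=cv2.GaussianBlur(cv2.imread(f,0),(5,5),0); 
    roi=np.zeros_like(g); cv2.circle(roi,c,r,255,-1)
    th=cv2.threshold(g[roi>0].reshape(-1,1),0,255,cv2.THRESH_OTSU)[0]
    m=((g<th)&(roi>0)).astype(np.uint8)
    k=max(cv2.findContours(m,0,1)[0],key=cv2.contourArea); e=cv2.fitEllipse(k); print(f,e); return conv(*e[0])
ls=lens("pics/sz.png",(211,168),S,58); lt=lens("pics/tz.png",(462,177),T,48)
print("lens",tri(ls,lt))
print("ring",tri(S(213,172),T(461,178)))
print("deck corner A +x-y",tri(S(22,377),T(505,35)))
print("seam front +x",tri(S(345,432),T(277,110)))
A=plane("top",T(505,35),.06); B=plane("top",T(595,267),.06); C=plane("top",T(365,347),.06)
D=plane("top",T(133,428),.052);E=plane("top",T(50,190),.052)
for q in(A,B,C,D,E): print(q)
print("sizes AB .130",np.linalg.norm(A-B),"BC .125",np.linalg.norm(B-C),"BD .25",np.linalg.norm((B-D)[:2]),"AE",np.linalg.norm((A-E)[:2]),"DE",np.linalg.norm(D-E))
for p,q in((B,A),(D,E)): print("x-dir",np.arctan2(*(q-p)[1::-1]))
for p,q in((A,E),(B,D),(B,C)): print("y-dir-90",np.arctan2(*(q-p)[1::-1])-np.pi/2)
c=(A+B+D+E)/4; print("centre",c)
# lid free-edge corners
for n,s,t in(("lid free -y",S(405,103),T(365,305)),("lid free +y",S(714,150),T(132,385))): print(n,tri(s,t))
E
python3 m.py
```

```text
pics/sz.png ((209.7972412109375, 169.75621032714844), (72.21464538574219, 105.62643432617188), 80.36595153808594)
pics/tz.png ((461.0999450683594, 176.19879150390625), (79.1220474243164, 82.17000579833984), 124.25395965576172)
lens (array([ 0.56080485, -0.15087142,  0.11765011]), np.float64(0.0001513395096307896))
ring (array([ 0.55993585, -0.15091643,  0.11591161]), np.float64(0.0009188952411542198))
deck corner A +x-y (array([ 0.64145266, -0.19036102,  0.05577398]), np.float64(0.00188564131611836))
seam front +x (array([ 0.59975303, -0.07091387,  0.05651154]), np.float64(0.004775017372487284))
[ 0.6411406  -0.18996013  0.06      ]
[ 0.52235588 -0.23192025  0.06      ]
[ 0.48043962 -0.11588716  0.06      ]
[ 4.37928319e-01 -8.18935346e-05  5.20000000e-02]
[0.55828472 0.04365488 0.052     ]
sizes AB .130 0.1259780214831077 BC .125 0.12337200375391376 BD .25 0.24673272578557415 AE 0.24787309170126037 DE 0.12805690201671321
x-dir 0.3395628939648275
x-dir 0.3485568021990008
y-dir-90 0.3408277391070822
y-dir-90 0.3492383819417466
y-dir-90 0.346656450174446
centre [ 0.53992738 -0.09457685  0.056     ]
lid free -y (array([ 0.49974033, -0.10393998,  0.12623649]), np.float64(0.0014986588801013225))
lid free +y (array([0.46040016, 0.00516391, 0.12502882]), np.float64(0.0028449169779438946))
```

```bash
cat > d.py <<'E'
import sys
from h import *
from scipy.spatial.transform import Rotation as Ro
s=telemetry.get_state(); R=Ro.from_rotvec(s["tool_rot"]).as_matrix()
YAW=.346; C=np.array([.5402,-.0946,0]); P=lambda x,y,z:C+Ro.from_rotvec([0,0,YAW]).apply([x,y,z])
if __name__=="__main__":
    x,y,z=map(float,sys.argv[1:4])
    t=P(x,y,z); print("target",t.round(4),"tool shift",(R.T@(t-s["position"])).round(4))
    a=np.arctan2(R[1,1],R[0,1]); print("tool y yaw in projector",round(a-YAW,3),"tool z",R[:,2].round(4),"j",s["joint_positions"].round(2),"F",s["ft_force"].round(2),"t",s["time"])
E
python3 d.py -32 0 0 2>&1 | tail -1; python3 d.py -0.032 0.0635 0.17; python3 d.py 0 -.06 .068
r='0.467 -0.497 0.03 0 0'; python3 inch.py '0.467 -0.497 0.03 0 0;0.467 -0.497 0.03 0 0;0.467 -0.497 0.03 0 0;0.467 -0.497 0.03 0 0;0.467 -0.497 0.03 0 0;0.467 -0.497 0.03 0 0;0.467 -0.497 0.03 0 0;0.467 -0.497 0.03 0 0;0.467 -0.497 0.03 0 0;0.467 -0.497 0.03 0 0;0.467 -0.497 0.03 0 0;0.467 -0.497 0.03 0 0;0.467 -0.497 0.03 0 0;0.467 -0.497 0.03 0 0;0.467 -0.497 0.03 0 0;0.467 -0.497 0.03 0 0;0.467 -0.497 0.03 0 0;0.467 -0.497 0.03 0 0;0.467 -0.497 0.03 0 0;0.467 -0.497 0.03 0 0' 20; python3 d.py -0.032 0.0635 0.12
```

```text
time: 2.1
position: [0.489, -0.0473, 0.1926]
tool_rot: [3.122, 0.345, 0.0]
ft_force: [0.4, -0.3, 0.4]
grip_width: 0.006
grip_force: 0.0
target [ 0.4886 -0.0457  0.12  ] tool shift [-0.0001 -0.0017  0.0726]
tool y yaw in projector -1.696 tool z [ 1.e-04 -4.e-04 -1.e+00] j [ 0.75  0.03 -0.72  1.85  0.02  1.26 -1.32] F [ 0.37 -0.25  0.45] t 2.1
```

```bash
python3 inch.py '0 -0.002 0.03 0 0;0 -0.002 0.06 0 0;0 -0.002 0.08 0 0;0 -0.002 0.09 0 0;0 -0.002 0.1 0 0;0 -0.002 0.11 0 0;0 -0.002 0.116 0 0;0 -0.002 0.122 0 0;0 -0.002 0.128 0 0;0 -0.002 0.132 0 0;0 -0.002 0.132 0 0;0 -0.002 0.132 0 0'
```

```text
time: 3.3
position: [0.4889, -0.0445, 0.0606]
tool_rot: [3.122, 0.348, 0.0]
ft_force: [-0.2, -0.3, -0.7]
grip_width: 0.002
grip_force: 0.0
```

```bash
python3 inch.py '0 0 0.001 0 0;0 0 0.002 0 0;0 0 0.003 0 0;0 0 0.003 0 0;0 0 0.003 0 0'
```

```text
time: 3.8
position: [0.489, -0.0446, 0.0598]
tool_rot: [3.121, 0.348, -0.001]
ft_force: [-7.3, 1.0, 19.2]
grip_width: 0.009
grip_force: 9.5
```

```bash
python3 inch.py '0 0 -0.05 0 0;0 0 -0.1 0 0;0 0 -0.12 0 0.5;0 0 -0.12 0 1'
python3 - <<'E'
from h import *
im=cams.get_image("scene")[:,:,::-1]
cv2.imwrite("pics/s1.png",cv2.resize(im[60:240,170:370],None,fx=3,fy=3,interpolation=cv2.INTER_CUBIC))
E
python3 d.py 0 -.06 .15
```

```text
time: 4.2
position: [0.4913, -0.0448, 0.1813]
tool_rot: [3.119, 0.347, 0.011]
ft_force: [0.8, -0.2, -0.1]
grip_width: 0.114
grip_force: 0.0
target [ 0.5605 -0.151   0.15  ] tool shift [0.0456 0.1191 0.0293]
tool y yaw in projector -1.695 tool z [ 0.0032 -0.0016 -1.    ] j [ 0.76  0.04 -0.73  1.87  0.03  1.23 -1.33] F [-0.45 -0.09 -0.71] t 4.25
```

View pics/s1.png

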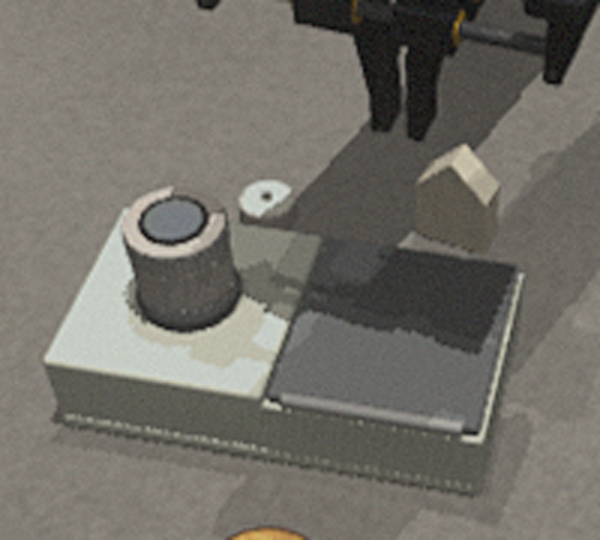

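The picture shows the lid flush with the deck at about (400,330). The stop was firm at z = 0.0598 with 19 N, so the lid is shut. Next I'll move above the collar and come down to the band.

```bash
python3 inch.py '0.02 0.05 0.01 0 1;0.045 0.117 0.01 0 1;0.045 0.117 0.01 0 1;0.045 0.117 0.01 0 1;0.045 0.117 0.01 0 1;0.045 0.117 0.01 0 1' 15; python3 d.py 0 -.06 .091
```

```text
time: 4.85
position: [0.5575, -0.147, 0.1665]
tool_rot: [-3.121, -0.351, 0.003]
ft_force: [0.2, -0.9, 0.3]
grip_width: 0.695
grip_force: 0.0
target [ 0.5605 -0.151   0.091 ] tool shift [0.0022 0.0047 0.0754]
tool y yaw in projector -1.693 tool z [-0.002   0.0012 -1.    ] j [ 0.78  0.26 -0.66  1.69  0.17  1.25 -1.26] F [ 0.22 -0.87  0.28] t 4.85
```

```bash
python3 inch.py '0.001 0.003 0 0 1;0.001 0.003 0 0 1;0.001 0.003 0 0 1;0.001 0.003 0 0 1' 15; python3 d.py 0 -.06 .091
```

```text
time: 5.25
position: [0.56, -0.1513, 0.1678]
tool_rot: [3.122, 0.348, 0.0]
ft_force: [0.8, -0.5, -0.1]
grip_width: 0.979
grip_force: 0.0
target [ 0.5605 -0.151   0.091 ] tool shift [ 0.0006 -0.0002  0.0768]
tool y yaw in projector -1.695 tool z [ 2.e-04 -4.e-04 -1.e+00] j [ 0.78  0.27 -0.66  1.68  0.17  1.25 -1.26] F [ 0.83 -0.49 -0.15] t 5.25
```

```bash
python3 inch.py '0 0 0.02 0 1;0 0 0.04 0 1;0 0 0.06 0 1;0 0 0.07 0 1;0 0 0.077 0 1;0 0 0.077 0 1;0 0 0.077 0 0.3;0 0 0.077 0 0.3;0 0 0.077 0 0.3;0 0 0.077 0 0.3;0 0 0.077 0 0.3;0 0 0.077 0 0.3' 15; python3 d.py 0 -.06 .091
```

```text
time: 6.45
position: [0.5602, -0.1516, 0.0908]
tool_rot: [3.122, 0.348, 0.001]
ft_force: [-0.4, 0.0, 1.0]
grip_width: 0.636
grip_force: 15.0
target [ 0.5605 -0.151   0.091 ] tool shift [ 0.0005 -0.0004 -0.0002]
tool y yaw in projector -1.695 tool z [ 4.e-04 -2.e-04 -1.e+00] j [ 0.76  0.34 -0.64  1.77  0.23  1.11 -1.3 ] F [-0.42  0.02  0.98] t 6.45
```

```bash
python3 inch.py '0 0 0.0015 0 0.3;0 0 0.0015 0 0.3;0 0 0.0015 0 0.3' 25; python3 inch.py '0 0 0 0.08 0.3;0 0 0 0.16 0.3;0 0 0 0.24 0.3;0 0 0 0.32 0.3;0 0 0 0.32 0.3'
```

```text
time: 6.75
position: [0.5604, -0.1516, 0.0906]
tool_rot: [3.121, 0.348, 0.001]
ft_force: [-3.7, 0.6, 8.7]
grip_width: 0.633
grip_force: 25.0
time: 7.25
position: [0.5612, -0.1512, 0.0906]
tool_rot: [3.137, -0.157, 0.004]
ft_force: [-1.0, 0.9, 6.6]
grip_width: 0.63
grip_force: 25.0
```

```bash
python3 inch.py '0 0 0 0.08 0.3;0 0 0 0.16 0.3;0 0 0 0.24 0.3;0 0 0 0.24 0.3'; python3 inch.py '0 0 0 0.08 0.3;0 0 0 0.16 0.3;0 0 0 0.24 0.3;0 0 0 0.24 0.3'
```

```text
time: 7.65
position: [0.5613, -0.1508, 0.0905]
tool_rot: [-3.096, 0.531, -0.004]
ft_force: [0.4, 1.5, 6.3]
grip_width: 0.636
grip_force: 25.0
time: 8.05
position: [0.561, -0.1512, 0.0903]
tool_rot: [-3.01, 0.897, -0.003]
ft_force: [-1.5, 0.8, 7.6]
grip_width: 0.632
grip_force: 25.0
```

```bash
python3 inch.py '0 0 0 0.08 0.3;0 0 0 0.16 0.3;0 0 0 0.24 0.3;0 0 0 0.24 0.3'
```

```text
time: 8.45
position: [0.5598, -0.1506, 0.0886]
tool_rot: [-2.882, 1.248, 0.002]
ft_force: [0.4, 1.6, -1.7]
grip_width: 0.634
grip_force: 25.0
```

```bash
python3 d.py 0 -.06 .091; python3 inch.py '0 0 0 0.08 0.3;0 0 0 0.16 0.3;0 0 0 0.16 0.3'
```

```text
target [ 0.5605 -0.151   0.091 ] tool shift [ 0.0008 -0.0003 -0.0024]
tool y yaw in projector -2.734 tool z [-7.e-04  1.e-03 -1.e+00] j [ 0.63  0.31 -0.48  1.77  0.16  1.09 -2.29] F [ 0.38  1.63 -1.72] t 8.45
time: 8.75
position: [0.5605, -0.1498, 0.0889]
tool_rot: [-2.774, 1.471, 0.0]
ft_force: [0.9, 3.6, 0.8]
grip_width: 0.633
grip_force: 25.0
```

The collar dropped: z fell by 2 mm and the force vanished. I'll turn back a little towards the middle of the window and push down gently.

```bash
python3 inch.py '0 0 0 -0.06 0.3;0 0 0 -0.12 0.3;0 0 0.0015 -0.12 0.3;0 0 0.0015 -0.12 0.3;0 0 0.0015 -0.12 0.3'; python3 d.py 0 -.06 .082
```

```text
time: 9.25
position: [0.5603, -0.1505, 0.0877]
tool_rot: [-2.856, 1.305, 0.0]
ft_force: [0.6, 4.6, 1.5]
grip_width: 0.637
grip_force: 25.0
target [ 0.5605 -0.151   0.082 ] tool shift [0.0006 0.0002 0.0057]
tool y yaw in projector -2.774 tool z [ 4.e-04  1.e-03 -1.e+00] j [ 0.62  0.32 -0.47  1.77  0.16  1.09 -2.33] F [0.63 4.64 1.5 ] t 9.25
```

```bash
python3 inch.py '0 0 0.001 0 0.3;0 0 0.002 0 0.3;0 0 0.003 0 0.3;0 0 0.004 0 0.3;0 0 0.004 0 0.3' 40;  python3 inch.py '0 0 0.001 0 0.3;0 0 0.002 0 0.3;0 0 0.003 0 0.3;0 0 0.003 0 0.3;0 0 0.003 0 0.3'
```

```text
time: 9.75
position: [0.5603, -0.1505, 0.0845]
tool_rot: [-2.857, 1.306, -0.0]
ft_force: [-1.7, 5.8, 7.1]
grip_width: 0.63
grip_force: 40.0
time: 10.25
position: [0.5603, -0.1504, 0.082]
tool_rot: [-2.857, 1.306, 0.0]
ft_force: [-3.2, 6.6, 10.0]
grip_width: 0.626
grip_force: 40.0
```

```bash
python3 inch.py '0 0 0.001 0 0.3;0 0 0.0015 0 0.3;0 0 0.0015 0 0.3;0 0 0.0015 0 0.3'
python3 - <<'E'
from h import *
for n,(y,x) in(("scene",(60,170)),("top",(150,310))):
    im=cams.get_image(n)[:,:,::-1]; cv2.imwrite(f"pics/{n}2.png",cv2.resize(im[y:y+180,x:x+200],None,fx=3,fy=3,interpolation=cv2.INTER_CUBIC))
E
```

```text
time: 10.65
position: [0.5603, -0.1504, 0.0819]
tool_rot: [2.857, -1.306, 0.0]
ft_force: [-7.2, 6.9, 17.8]
grip_width: 0.632
grip_force: 40.0
```

View pics/scene2.png

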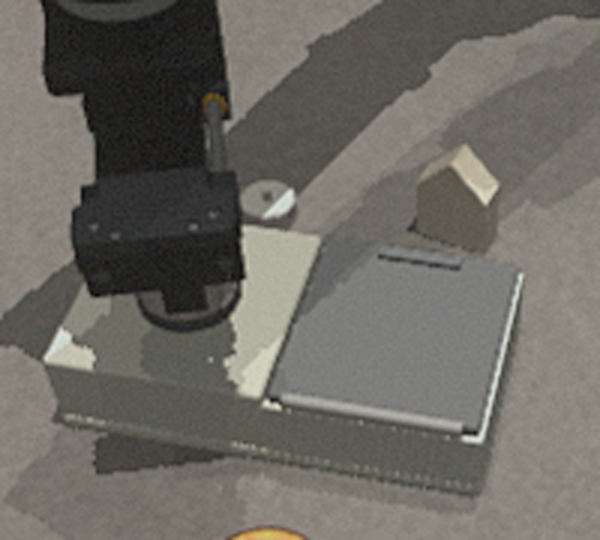

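The picture shows the gripper at about (190,290) holding the collar down on the deck, with the lid shut and the house and tealight where they were. The collar has travelled 8.9 mm of the expected 9 mm and met a firm stop at 18 N, so it is home.

```bash
python3 -c "
from bench import ctrl, cams, telemetry
print(ctrl.close_job())"
```

```text
the job is handed in; nothing more can be done
None
```

I handed the job in at about 11 s on the robot clock with the lid shut and the collar over its pins, pushed home (8.9 mm of the 9 mm travel, firm stop at 18 N) and held level at 40 N; the house and tealight look unmoved, and the arm stayed clear of the log slice; the verdict was not shown.

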